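Clear the doorway and click the spice cupboard shut

ROBOT

A 6-joint arm with a two-finger parallel gripper is mounted at the origin on the work surface. World frame = base frame: x ahead of the robot, y to its left, z up, the work surface at z = 0. Lengths are in m, angles in degrees, forces in N, time in s.
With the tool pointing down it reaches from about 0.4 to 0.825 m from the base axis. Payload 7 kg.
Tool frame: the origin (TCP) lies at the centre of the arm's flange, where the gripper is bolted on; the fingertips stand 178 mm ahead of it and the grasp point (between the pads) lies 159 mm ahead of it; z points along the fingers, y is the line along which they close (so a half turn about z gives the same grasp; the last joint's range is limited). The gripper opens to 88 mm and grips with 3 to 60 N. Pads are 19 mm wide; open, the fingers measure 130 mm over their backs; the gripper's body (78 mm by 193 mm) begins 47 mm behind the grasp point.
Start: joints at [85.262, 20.546, 0.682, 0, -70.136, -16.507], TCP at [0.245, 0.629, 0.405] pointing down, gripper open.
Joint ranges: [-176.03, 176.03], [-82.01, 121.73], [-58.28, 71.71], [-173.87, 95.51], [-174.79, -0.11], [-173.66, 173.66]. Speed limits (degrees/s): [136.94, 136.94, 172.46, 180, 180, 180].

INTERFACE

Orientations are given as [roll, pitch, yaw] about the fixed x, y, z axes, in that order (R = Rz(yaw) Ry(pitch) Rx(roll)).
In Python, from plant import telemetry, snapshot, workorder, nets gives the robot as it stands.
- The arm moves only by the shell command python3 -m creep 'ROWS'. ROWS is JSON, a list that holds one entry, the list of rows, each a list of 5 numbers: the shift along the tool's x, y, z normalised to -1 to 1, where 1 is 0.2 m, then the turn about the tool's z normalised to -1 to 1, where 1 is pi/2 rad, then the opening, from 0 (shut) to 1 (fully open). In form: [[[x, y, z, spin, hand], ...]]. A call has 1 to 8 rows; each row shifts and turns the commanded pose from where the row before left it, along the tool's axes as they then stand; what a row does not reach is not made up. A row lasts 1/12 s, in which the tool goes at most 41.7 mm and 7.16 degrees, less where a joint would pass 70% of its speed; a pose out of reach is approached as far as the arm can. A call with a number of a shift or a turn outside -1 to 1 is refused whole. A call with a gripper value outside its range is refused whole. The fingers move at their own pace and stop on an object; the grip force is fixed at half the most. Time passes only in rows, so rows that do not move let the fingers close. It gives the time, the measured TCP pose, the force, the opening and the grip force at its end, in the units of the state.
- telemetry.get_obs(): the state, without advancing time (a new reading comes with each control period).
- snapshot(name): name is "side" or "top" or "wrist"; returns a dict with "frame" (480x640x3 uint8, red, green, blue), "fx", "fy", "cx", "cy" (pixels), "rvec" (rotation vector, rad) and "tvec" (3), from world to camera coordinates, as OpenCV has them; the wrist camera has in their place "mount" (4x4, takes a point from camera to tool coordinates, whose origin is the TCP and whose axes are the flange's). Camera axes: x right, y down, z forward; pixel columns grow to the right and rows downward; lengths in m; the calibration is good to about 2 mm. A picture is of the moment at which its call begins: read the wrist's pose just before it. There is no depth.
- workorder.close_job(): hands the job in; it is judged then, once.
Trained networks look in a picture, given as the dict that the camera call returned (one of the last four; its "shot" number tells which), for a name from the list of things; names that differ only in an ending like _2 or _b are one class to them, and where a whole thing is asked for, a point or a joint stands for the part that bears it (a point fixed in the world has none). Each returns a list of dicts, best first, with "confidence" (0 to 1); they miss things now and then, are a little off and sometimes report something else, mostly with a low value. They report only what shows in the picture. A call takes as long as a camera call.
- nets.find_in(picture, query): "uv" ([column, row] in pixels, amid what is visible of it).
- nets.masks_of(picture, query): "region" (480x640 bool, what is visible of it) and "uv" ([column, row] in pixels, amid what is visible of it).
- nets.landmark_of(picture, query): "uv" ([column, row] in pixels: a listed point, or the origin of a listed thing).
The state is a dict: "clock": time; "joint_pos": joint angles; "qvel": joint speeds; "tau": joint torques, N m; "tool_pos": TCP position; "orientation": TCP orientation; "force": force on the tool from outside, world axes, zero at the start; "moment": the same for the moment, N m; "opening": finger opening in m; "gripper_force": force on a finger pad.
Only numpy, scipy, OpenCV 4.12 (cv2) and the standard library are available. Lean on these libraries where they do the work, as an engineer would, in place of code of your own. Each camera call takes 0.05 s, during which the arm holds its last target. There are 200 camera calls.

TASK

The door of the small spice cupboard on the counter cannot close because one thing (the salt pig, the pepper mill or the lidded jar) is standing in its way. Stand that one thing upright, wholly on the round cork trivet, and then push the door shut, without slamming it, until it is fully home and held by its catch. Leave the other two things and the glass bowl where they are.

Things in the scene. Friction and masses are not known exactly. Their poses are not given: they have to be found in the camera images.
- cupboard: Fixed pale wooden spice cupboard, 140 deep (x) x 220 wide (y) x 210 high, with an open front that faces its own -x, towards the robot. Origin: centre of its underside, on the counter. Its yaw and place vary.
- cupboard_door (a joint): Green door's angle, rad: 0 = fully home, grows as it opens towards the robot (1.1 to 1.3 at the start). It stays where left. Panel 216 wide, 14 thick, 6 to 204 mm above the counter, hinged at the cupboard's +y edge, lying on its front when shut. A sprung roller catch resists from 0.08 rad (about 8 N near the free edge) and pulls it home below 0.02; let go short of that it stays ajar.
- door_hinge (a point): Point on the door's vertical hinge line at counter height, in the plane of the door's inner face (cupboard frame: x -70, y +110 mm). Fixed to the door: its -y axis runs along the door to the free edge, its -x axis points out of the outer face.
- door_push (a point): Good point to push on: on the outer face of the door, 165 mm from the hinge line, 170 mm above the counter, 34 mm below the door's top. It moves with the door. The only thing standing out of the outer face is a knob, 26 mm across and 22 mm long, 190 mm from the hinge and 70 mm above the counter.
- trivet: Fixed round cork trivet, 180 mm across, 10 mm thick. Origin: centre of its underside, on the counter.
- salt_pig: White ceramic salt pig with a blue band and a dark round mouth on its side, 84 mm across, 126 mm high, about 0.4 kg; at the top is a round knob 36 mm across from 108 to 126 mm height, above a narrower neck: grip it there. Origin: centre of its underside.
- pepper_mill: Dark wooden pepper mill, foot 60 mm across, 175 mm high with its small steel button, about 0.25 kg; its head is 50 mm across from 125 to 155 mm height: grip it there. Origin: centre of its underside.
- jar: Amber glass jar with a pale label and a red screw lid, body 62 mm across up to 120 mm height, 150 mm high with its lid (55 mm across, from 134 to 150 mm); grip the body high, about 0.35 kg. Origin: centre of its underside.
- glass_bowl: Clear glass bowl, 150 mm across, 65 mm high. Origin: centre of its underside. A bystander.

How it is judged (in metres and radians):
On the way, in this order (a step that is already met when the one before it is completed fails the run):
1. the thing that stood in the door's way stands upright and still on the trivet, the other two untouched ((((horizontal distance between salt_pig and trivet below 0.06 m and height (world z) of salt_pig between 0.006 and 0.016 m and angle between salt_pig's own z axis and vertical below 0.1 rad and linear speed of salt_pig below 0.02 m/s) and distance of each of pepper_mill, jar from where it was at the start of the episode below 0.03 m and angle between each of pepper_mill, jar's own z axis and vertical below 0.1 rad) or ((horizontal distance between pepper_mill and trivet below 0.06 m and height (world z) of pepper_mill between 0.006 and 0.016 m and angle between pepper_mill's own z axis and vertical below 0.1 rad and linear speed of pepper_mill below 0.02 m/s) and distance of each of salt_pig, jar from where it was at the start of the episode below 0.03 m and angle between each of salt_pig, jar's own z axis and vertical below 0.1 rad) or ((horizontal distance between jar and trivet below 0.06 m and height (world z) of jar between 0.006 and 0.016 m and angle between jar's own z axis and vertical below 0.1 rad and linear speed of jar below 0.02 m/s) and distance of each of salt_pig, pepper_mill from where it was at the start of the episode below 0.03 m and angle between each of salt_pig, pepper_mill's own z axis and vertical below 0.1 rad))), for 0.2 s.
2. the door is fully home on its catch (value of joint cupboard_door below 0.015 rad), for 0.3 s.
At the end, for the whole second after the job is handed in: Door home on its catch (under 0.015 rad) and still; the thing that blocked it upright (0.1 rad) and still on the trivet, centre within 60 mm of its centre; the other two of pig, mill and jar upright and within 30 mm of their start, the bowl within 40 mm of its (value of joint cupboard_door below 0.015 rad and velocity of joint cupboard_door between -0.1 and 0.1 rad/s and (((horizontal distance between salt_pig and trivet below 0.06 m and height (world z) of salt_pig between 0.006 and 0.016 m and angle between salt_pig's own z axis and vertical below 0.1 rad and linear speed of salt_pig below 0.02 m/s) and distance of each of pepper_mill, jar from where it was at the start of the episode below 0.03 m and angle between each of pepper_mill, jar's own z axis and vertical below 0.1 rad) or ((horizontal distance between pepper_mill and trivet below 0.06 m and height (world z) of pepper_mill between 0.006 and 0.016 m and angle between pepper_mill's own z axis and vertical below 0.1 rad and linear speed of pepper_mill below 0.02 m/s) and distance of each of salt_pig, jar from where it was at the start of the episode below 0.03 m and angle between each of salt_pig, jar's own z axis and vertical below 0.1 rad) or ((horizontal distance between jar and trivet below 0.06 m and height (world z) of jar between 0.006 and 0.016 m and angle between jar's own z axis and vertical below 0.1 rad and linear speed of jar below 0.02 m/s) and distance of each of salt_pig, pepper_mill from where it was at the start of the episode below 0.03 m and angle between each of salt_pig, pepper_mill's own z axis and vertical below 0.1 rad)) and not (distance of glass_bowl from where it was at the start of the episode above 0.04 m)); the robot touches nothing.
It fails at once if the door is slammed (closing faster than 2 rad/s before it reaches the catch) (value of joint cupboard_door above 0.1 rad and velocity of joint cupboard_door below -2 rad/s).
It fails at once if the salt pig, the pepper mill or the jar is tipped over (angle between any of salt_pig, pepper_mill, jar's own z axis and vertical above 0.8 rad).
It fails at once if the glass bowl is shifted by more than 40 mm (distance of glass_bowl from where it was at the start of the episode above 0.04 m).
It also fails if it takes over 64 s, if anything falls off the work surface, if the arm or the gripper's body presses on something with over 40 N, if the wrist force passes 120 N, or if a joint passes its speed limit or range.

## Working session

There is one attempt and no reset: what is moved stays moved. The work goes in short steps, Python scripts to look and compute and a shell command to move; the robot and the scene stay as the last step left them, time stands still between calls to the robot, and variables do not carry over. Pictures are saved under pics/ and viewed, at most 10 in all, crops included, and the job is handed in when it is done.

```bash
mkdir -p pics; cat > h.py <<'E'
import numpy as np, cv2
from scipy.spatial.transform import Rotation as R
from plant import telemetry, snapshot, workorder, nets
def ray(s,uv):
    Rm=cv2.Rodrigues(np.array(s["rvec"],float))[0]; t=np.array(s["tvec"],float).ravel()
    d=np.array([(uv[0]-s["cx"])/s["fx"],(uv[1]-s["cy"])/s["fy"],1.])
    return -Rm.T@t, Rm.T@d
def onz(s,uv,z):
    c,d=ray(s,uv); return c+d*(z-c[2])/d[2]
def tri(rs):
    A=np.zeros((3,3));b=np.zeros(3)
    for c,d in rs:
        d=d/np.linalg.norm(d);P=np.eye(3)-np.outer(d,d);A+=P;b+=P@c
    return np.linalg.solve(A,b)
def proj(s,P):
    return cv2.projectPoints(np.array(P,float).reshape(-1,3),np.array(s["rvec"],float),np.array(s["tvec"],float),np.array([[s["fx"],0,s["cx"]],[0,s["fy"],s["cy"]],[0,0,1.]]),None)[0].reshape(-1,2)
E
python3 - <<'E'
from h import *
o=telemetry.get_obs();print(o["clock"],o["tool_pos"],o["orientation"])
S={}
for n in("side","top"):
    s=S[n]=snapshot(n);cv2.imwrite(f"pics/{n}0.png",s["frame"][:,:,::-1])
    print(n,"cam",ray(s,(320,240))[0].round(3))
    for q in("cupboard","door_hinge","door_push","trivet","salt_pig","pepper_mill","jar","glass_bowl"):
        r=nets.landmark_of(s,q)[:2]
        z=.17 if q=="door_push" else 0
        print(q,[(np.round(a["uv"]),round(a["confidence"],2),onz(s,a["uv"],z).round(3)) for a in r])
E
```

```text
0.0 [0.24451358 0.62893732 0.4037322 ] [ 1.79905429e+02 -9.40522182e-03 -2.12490974e+01]
side cam [1.116 0.276 1.379]
cupboard [(array([254., 292.]), 0.92, array([ 0.707, -0.034,  0.   ]))]
door_hinge [(array([308., 279.]), 0.91, array([0.635, 0.08 , 0.   ])), (array([151., 261.]), 0.59, array([ 0.708, -0.305,  0.   ]))]
door_push [(array([303., 184.]), 0.79, array([0.478, 0.021, 0.17 ]))]
trivet [(array([189., 179.]), 0.89, array([ 0.465, -0.305,  0.   ])), (array([488., 238.]), 0.29, array([0.396, 0.476, 0.   ]))]
salt_pig [(array([152., 260.]), 0.72, array([ 0.706, -0.301,  0.   ]))]
pepper_mill [(array([246., 226.]), 0.84, array([ 0.548, -0.113,  0.   ]))]
jar [(array([372., 274.]), 0.82, array([0.576, 0.226, 0.   ]))]
glass_bowl [(array([488., 236.]), 0.73, array([0.391, 0.474, 0.   ])), (array([149., 262.]), 0.57, array([ 0.713, -0.307,  0.   ]))]
top cam [0.374 0.092 1.232]
cupboard [(array([359., 198.]), 0.68, array([ 0.7  , -0.031,  0.   ]))]
door_hinge [(array([317., 226.]), 0.59, array([0.624, 0.084, 0.   ]))]
door_push [(array([348., 276.]), 0.78, array([0.474, 0.015, 0.17 ]))]
trivet [(array([471., 288.]), 0.96, array([ 0.459, -0.317,  0.   ]))]
salt_pig [(array([457., 196.]), 0.65, array([ 0.705, -0.295,  0.   ]))]
pepper_mill [(array([389., 257.]), 0.79, array([ 0.54 , -0.106,  0.   ]))]
jar []
glass_bowl [(array([166., 317.]), 0.77, array([0.389, 0.472, 0.   ]))]
```

View pics/side0.png

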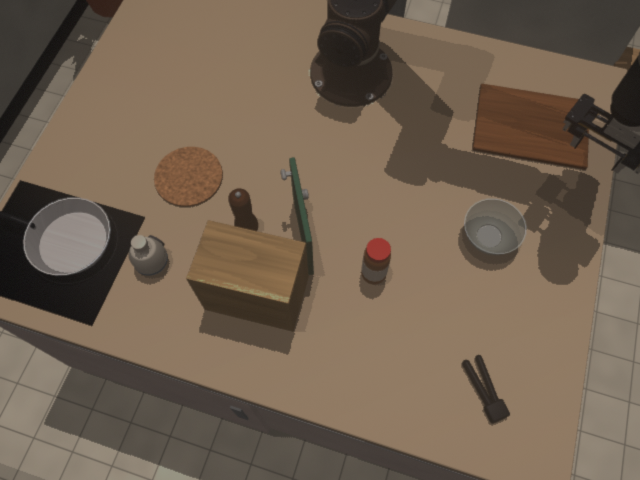

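View pics/top0.png

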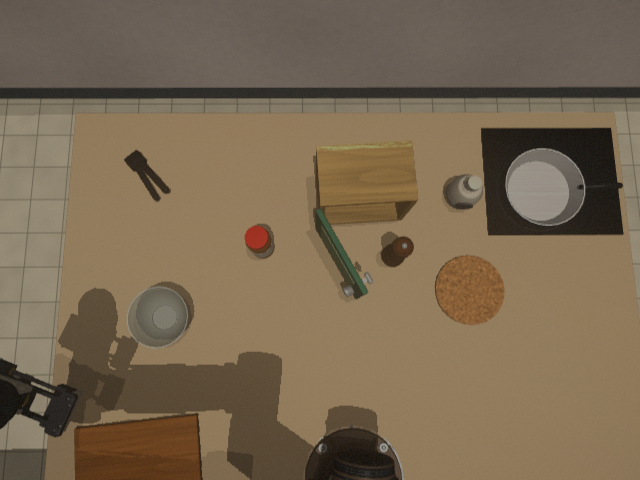

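The pepper mill, at about (0.54, -0.11), stands inside the door's sweep. The jar and the pig are clear of it. I'll refine the mill, trivet and door positions by triangulating from both cameras.

```bash
python3 - <<'E'
from h import *
S={n:snapshot(n) for n in("side","top")}
L={}
for q in("trivet","pepper_mill","door_hinge","door_push","cupboard"):
    print(q,tri([ray(S[n],nets.landmark_of(S[n],q)[0]["uv"]) for n in S]).round(3))
print("head", tri([ray(S["side"],(240,196)),ray(S["top"],(403,246))]).round(3))
for n in S:
    m=nets.masks_of(S[n],"pepper_mill")[0]["region"]
    # fit silhouette: vertical axis model
    ys,xs=np.nonzero(m);best=None
    prof=[(0,.03),(.03,.026),(.06,.02),(.1,.02),(.125,.025),(.14,.025),(.155,.025),(.175,.008)]
    for x in np.arange(.52,.57,.002):
        for y in np.arange(-.13,-.085,.002):
            c=np.zeros((480,640),np.uint8)
            for z,r in prof:
                a=np.linspace(0,6.28,24);p=proj(S[n],np.c_[x+r*np.cos(a),y+r*np.sin(a),0*a+z])
                cv2.fillConvexPoly(c,cv2.convexHull(np.round(p*16).astype(np.int32)),1,shift=4)
            i=(c&m).sum()/(c|m).sum()
            if best is None or i>best[0]:best=(i,x,y)
    print(n,best)
    m=nets.masks_of(S[n],"trivet")[0]["region"];ys,xs=np.nonzero(m);print("trivet c",onz(S[n],(xs.mean(),ys.mean()),.01).round(3))
# door top corners by colour in top image
m=nets.masks_of(S["top"],"cupboard_door")[0]["region"].astype(np.uint8)
b=cv2.boxPoints(cv2.minAreaRect(np.argwhere(m)[:,::-1].astype(np.float32)));print(b.round(),[onz(S["top"],p,.204).round(3)[:2] for p in b])
m=nets.masks_of(S["top"],"cupboard")[0]["region"].astype(np.uint8)
E
```

```text
trivet [ 0.459 -0.306  0.017]
pepper_mill [ 0.546 -0.109 -0.002]
door_hinge [ 0.625  0.078 -0.01 ]Traceback (most recent call last):
  File "<stdin>", line 5, in <module>
IndexError: list index out of range
```

```bash
python3 - <<'E'
from h import *
S={n:snapshot(n) for n in("side","top")}
print("head", tri([ray(S["side"],(240,196)),ray(S["top"],(403,246))]).round(3))
prof=[(0,.03),(.03,.026),(.06,.02),(.1,.02),(.125,.025),(.14,.025),(.155,.025),(.175,.008)]
for n in S:
    r=nets.masks_of(S[n],"pepper_mill")
    if r:
        m=r[0]["region"];best=(0,)
        for x in np.arange(.52,.57,.002):
            for y in np.arange(-.13,-.085,.002):
                c=np.zeros((480,640),np.uint8);a=np.linspace(0,6.28,24)
                for z,q in prof:
                    p=proj(S[n],np.c_[x+q*np.cos(a),y+q*np.sin(a),0*a+z])
                    cv2.fillConvexPoly(c,cv2.convexHull(np.round(p*16).astype(np.int32)),1,shift=4)
                best=max(best,((c&m).sum()/(c|m).sum(),x,y))
        print(n,best)
    r=nets.masks_of(S[n],"trivet")
    if r: print("trivet",onz(S[n],np.argwhere(r[0]["region"]).mean(0)[::-1],.01).round(3))
    r=nets.masks_of(S[n],"cupboard_door")
    if r:
        b=cv2.boxPoints(cv2.minAreaRect(np.argwhere(r[0]["region"])[:,::-1].astype(np.float32)))
        print("door",b.round().tolist(),[onz(S[n],p,.204).round(3)[:2] for p in b])
E
```

```text
head [ 0.545 -0.112  0.155]
side (np.float64(0.781940441882805), np.float64(0.548), np.float64(-0.11199999999999999))
trivet [ 0.463 -0.307  0.01 ]
door [[276.0, 161.0], [297.0, 155.0], [329.0, 269.0], [308.0, 275.0]] [array([ 0.458, -0.049]), array([ 0.429, -0.009]), array([0.673, 0.144]), array([0.699, 0.107])]
top (np.float64(0.9166666666666666), np.float64(0.544), np.float64(-0.11399999999999999))
trivet [ 0.452 -0.309  0.01 ]
door [[305.0, 215.0], [333.0, 202.0], [376.0, 288.0], [349.0, 302.0]] [array([0.607, 0.111]), array([0.638, 0.049]), array([ 0.444, -0.043]), array([0.415, 0.017])]
```

```bash
A='[0.1143,0.1212,-0.02,0,1]'; python3 -m creep '[[[0.1143,0.1212,-0.02,0,1],[0.1143,0.1212,-0.02,0,1],[0.1143,0.1212,-0.02,0,1],[0.1143,0.1212,-0.02,0,1],[0.1143,0.1212,-0.02,0,1],[0.1143,0.1212,-0.02,0,1],[0.1143,0.1212,-0.02,0,1],[0.1143,0.1212,-0.02,0,1]]]'
python3 -m creep '[[[0.1143,0.1212,0,0,1],[0.1143,0.1212,0,0,1],[0.1143,0.1212,0,0,1],[0.1143,0.1212,0,0,1],[0.1143,0.1212,0,0,1],[0.1143,0.1212,0,0,1],[0.1143,0.1212,0,0,1],[0.1143,0.1212,0,0,1]]]'
python3 -m creep '[[[0.1143,0.1212,0,0,1],[0.1143,0.1212,0,0,1],[0.1143,0.1212,0,0,1],[0.1143,0.1212,0,0,1],[0.1143,0.1212,0,0,1],[0.1143,0.1212,0,0,1],[0,0,0,0,1],[0,0,0,0,1]]]'
```

```text
clock: 2.42
tool_pos: [0.3451, 0.3804, 0.4371]
orientation: [-180.0, -0.0, -21.2]
force: [0.4, -0.2, 0.4]
opening: 0.0876
gripper_force: 0.0
clock: 3.08
tool_pos: [0.4451, 0.1334, 0.4371]
orientation: [-179.9, -0.0, -21.2]
force: [0.6, 0.9, -0.1]
opening: 0.0878
gripper_force: 0.0
clock: 3.75
tool_pos: [0.5204, -0.0518, 0.4363]
orientation: [180.0, 0.0, -21.4]
force: [-0.2, -0.1, -0.8]
opening: 0.0874
gripper_force: 0.0
```

```bash
python3 -m creep '[[[0.056,0.059,0,0,1],[0.056,0.059,0,0,1],[0.056,0.059,0,0,1],[0.056,0.059,0,0,1],[0,0,0,0,1],[0,0,0,0,1]]]'
python3 - <<'E'
from h import *
o=telemetry.get_obs();s=snapshot("wrist");cv2.imwrite("pics/w1.png",s["frame"][:,:,::-1])
Rt=R.from_euler("xyz",o["orientation"],degrees=True).as_matrix();p=np.array(o["tool_pos"]);M=np.array(s["mount"])
c=Rt@M[:3,3]+p
print(o["tool_pos"],c)
for f in(nets.landmark_of,nets.find_in):
  for q,z in(("pepper_mill",0 if f is nets.landmark_of else .165),("door_hinge",0),("door_push",.17),("trivet",0)):
    for a in f(s,q)[:1]:
        d=Rt@M[:3,:3]@np.array([(a["uv"][0]-s["cx"])/s["fx"],(a["uv"][1]-s["cy"])/s["fy"],1])
        print(q,np.round(a["uv"]),a["confidence"],(c+d*(z-c[2])/d[2]).round(3))
P=np.array([.545,-.112,.165]);pc=M[:3,:3].T@(Rt.T@(P-p)-M[:3,3]);print("expect head",s["cx"]+s["fx"]*pc[0]/pc[2],s["cy"]+s["fy"]*pc[1]/pc[2])
E
```

```text
clock: 4.25
tool_pos: [0.5447, -0.1099, 0.4365]
orientation: [-180.0, 0.0, -21.3]
force: [-1.1, 0.1, -0.9]
opening: 0.0879
gripper_force: 0.0
[ 0.54465897 -0.10994716  0.43654014] [ 0.60836368 -0.13534885  0.41676089]
pepper_mill [326. 204.] 0.71 [ 0.545 -0.12   0.   ]
door_hinge [154. 198.] 0.61 [0.63  0.078 0.   ]
door_push [216. 365.] 0.79 [0.477 0.01  0.17 ]
trivet [491. 211.] 0.81 [ 0.461 -0.311  0.   ]
pepper_mill [324. 226.] 0.85 [ 0.555 -0.118  0.165]
door_hinge [162. 252.] 0.85 [0.565 0.101 0.   ]
door_push [162. 254.] 0.97 [0.58  0.006 0.17 ]
trivet [492. 209.] 0.75 [ 0.464 -0.313  0.   ]
expect head 320.67253063302786 240.428744856788
```

View pics/w1.png

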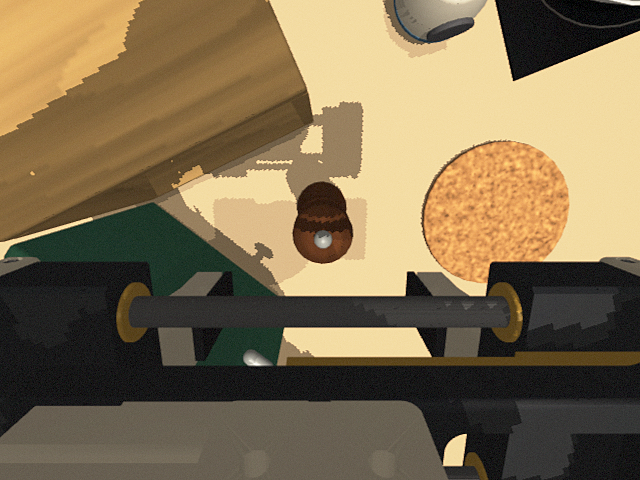

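The wrist view shows the mill's button at (323, 239), within a few pixels of where I expected it. The trivet is at about (495, 210), and the door and cupboard are to the left, clear of the gripper body. I'll go down and grip.

```bash
python3 -m creep '[[[0,0.008,0.084,0,1],[0,0.008,0.084,0,1],[0,0,0.084,0,1],[0,0,0.084,0,1],[0,0,0.084,0,1],[0,0,0.084,0,1],[0,0,0.084,0,1],[0,0,0.084,0,1]]]'
python3 -m creep '[[[0,0,0,0,1],[0,0,0,0,0.4],[0,0,0,0,0.2],[0,0,0,0,0.2],[0,0,0,0,0.2],[0,0,0,0,0.2],[0,0,0,0,0.2],[0,0,0,0,0.2]]]'
```

```text
clock: 5.37
tool_pos: [0.5436, -0.1133, 0.3016]
orientation: [-180.0, -0.0, -21.2]
force: [-0.1, 0.0, -0.2]
opening: 0.0879
gripper_force: 0.0
clock: 6.03
tool_pos: [0.5437, -0.1133, 0.3027]
orientation: [-180.0, -0.0, -21.2]
force: [0.4, 1.1, 1.2]
opening: 0.049
gripper_force: 30.0
```

```bash
python3 -m creep '[[[0,0,-0.03,0,0.2],[0,0,-0.04,0,0.2],[0,0,-0.05,0,0.2],[0,0,-0.05,0,0.2],[0,0,-0.04,0,0.2],[0,0,-0.04,0,0.2],[0,0.03,0,0,0.2],[0,0.06,0,0,0.2]]]'
python3 -m creep '[[[-0.005,0.09,0,0,0.2],[-0.005,0.1,0,0,0.2],[-0.005,0.12,0,0,0.2],[-0.005,0.12,0,0,0.2],[-0.005,0.12,0,0,0.2],[-0.005,0.12,0,0,0.2],[-0.005,0.1,0,0,0.2],[-0.005,0.09,0,0,0.2]]]'
python3 -m creep '[[[0,0.06,0,0,0.2],[0,0.05,0,0,0.2],[0,0,0,0,0.2],[0,0,0,0,0.2],[0,0,0,0,0.2]]]'
python3 - <<'E'
from h import *
o=telemetry.get_obs();s=snapshot("top");b=snapshot("side")
print(o["tool_pos"],o["opening"])
cv2.imwrite("pics/m.png",np.hstack([s["frame"][130:400,320:640],b["frame"][70:340,80:400]])[:,:,::-1])
E
```

```text
clock: 6.7
tool_pos: [0.5372, -0.13, 0.3529]
orientation: [-180.0, -0.1, -21.2]
force: [-0.3, 1.0, -1.9]
opening: 0.0491
gripper_force: 30.0
clock: 7.37
tool_pos: [0.4656, -0.2894, 0.3516]
orientation: [180.0, 0.1, -21.3]
force: [0.9, 1.1, -2.9]
opening: 0.0495
gripper_force: 30.0
clock: 7.78
tool_pos: [0.4594, -0.3078, 0.3521]
orientation: [-180.0, 0.0, -21.2]
force: [0.4, 0.8, -1.9]
opening: 0.049
gripper_force: 30.0
[ 0.4594398  -0.30782991  0.35209764] 0.04901798075490165
```

View pics/m.png

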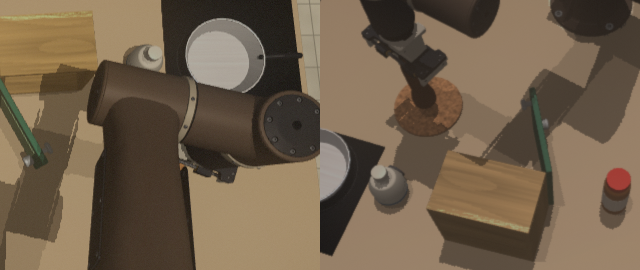

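The mill is held over the trivet, with its foot near (425, 105) in the right half of the picture. Next I'll lower it.

```bash
python3 -m creep '[[[0,0,0.05,0,0.2],[0,0,0.05,0,0.2],[0,0,0.04,0,0.2],[0,0,0.03,0,0.2],[0,0,0.02,0,0.2],[0,0,0.008,0,0.2],[0,0,0,0,0.2],[0,0,0,0,0.2]]]'
```

```text
clock: 8.55
tool_pos: [0.4595, -0.3081, 0.3127]
orientation: [180.0, -0.0, -21.2]
force: [-0.0, 0.9, -1.1]
opening: 0.0493
gripper_force: 30.0
```

```bash
python3 -m creep '[[[0,0,0.005,0,0.2],[0,0,0,0,0.2],[0,0,0,0,0.2]]]'
```

```text
clock: 8.8
tool_pos: [0.4598, -0.3082, 0.3127]
orientation: [180.0, -0.1, -21.2]
force: [0.2, 2.0, 4.8]
opening: 0.0491
gripper_force: 30.0
```

Upward force shows it is on the trivet. I'll release and rise.

```bash
python3 -m creep '[[[0,0,0,0,0.7],[0,0,0,0,1],[0,0,0,0,1],[0,0,0,0,1],[0,0,0,0,1],[0,0,0,0,1],[0,0,-0.05,0,1],[0,0,-0.1,0,1]]]'
python3 -m creep '[[[0,0,-0.1,0,1],[0,0,-0.1,0,1],[0,0,-0.1,0,1],[0,0,-0.1,0,1],[0,0,-0.1,0,1],[0,0,0,0,0.5],[0,0,0,0,0],[0,0,0,0,0]]]'
python3 - <<'E'
from h import *
o=telemetry.get_obs();s=snapshot("wrist");b=snapshot("side")
cv2.imwrite("pics/r.png",np.hstack([cv2.resize(s["frame"],(400,300)),b["frame"][60:360,60:460]])[:,:,::-1])
Rt=R.from_euler("xyz",o["orientation"],degrees=True).as_matrix();p=np.array(o["tool_pos"]);M=np.array(s["mount"]);c=Rt@M[:3,3]+p
for q,z in(("pepper_mill",.01),("trivet",0)):
    for a in nets.landmark_of(s,q)[:1]:
        d=Rt@M[:3,:3]@np.array([(a["uv"][0]-s["cx"])/s["fx"],(a["uv"][1]-s["cy"])/s["fy"],1]);print("wrist",q,(c+d*(z-c[2])/d[2]).round(3))
for q,z in(("pepper_mill",.01),("door_hinge",0),("door_push",.17)):
    for a in nets.landmark_of(b,q)[:1]: print("side",q,onz(b,a["uv"],z).round(3))
E
```

```text
clock: 9.47
tool_pos: [0.4586, -0.3078, 0.3402]
orientation: [180.0, 0.3, -21.3]
force: [-0.2, -0.5, -0.0]
opening: 0.0873
gripper_force: 0.0
clock: 10.13
tool_pos: [0.459, -0.3079, 0.4418]
orientation: [-180.0, -0.0, -21.2]
force: [-0.7, 0.5, -0.2]
opening: 0.0729
gripper_force: 0.0
wrist pepper_mill [ 0.463 -0.313  0.01 ]
side pepper_mill [ 0.466 -0.305  0.01 ]
side door_hinge [0.642 0.073 0.   ]
side door_push [0.475 0.018 0.17 ]
```

View pics/r.png

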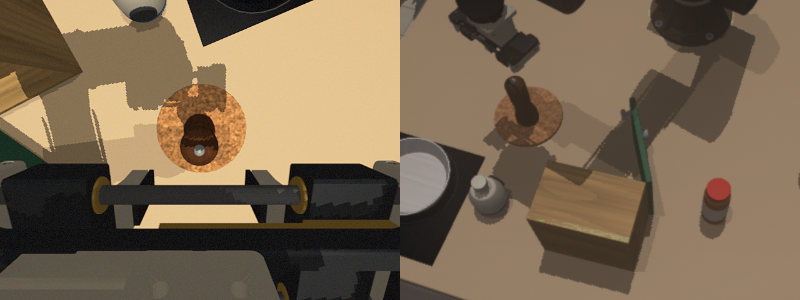

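The mill is upright at the trivet's centre, with its foot at about (200, 150) in the left half. Next I'll move, with the hand closed, to the outer side of the door.

```bash
python3 -m creep '[[[-0.061,-0.145,0,0,0],[-0.061,-0.145,0,0,0],[-0.061,-0.145,0,0,0],[-0.061,-0.145,0,0,0],[-0.061,-0.145,0,0,0],[-0.061,-0.145,0,0,0],[-0.061,-0.145,0,0,0],[-0.061,-0.145,0,0,0]]]'
python3 -m creep '[[[-0.061,-0.145,0,0,0],[-0.061,-0.145,0,0,0],[-0.061,-0.145,0,0,0],[-0.061,-0.145,0,0,0],[0,0,0,0,0],[0,0,0,0,0],[0,0,0,0,0]]]'
python3 - <<'E'
from h import *
o=telemetry.get_obs();s=snapshot("wrist");b=snapshot("side")
cv2.imwrite("pics/d.png",np.hstack([cv2.resize(s["frame"],(400,300)),b["frame"][60:360,140:540]])[:,:,::-1])
Rt=R.from_euler("xyz",o["orientation"],degrees=True).as_matrix();p=np.array(o["tool_pos"]);M=np.array(s["mount"]);c=Rt@M[:3,3]+p
print(p,o["opening"])
for q,z in(("cupboard",0),("door_hinge",0),("door_push",.17)):
    for a in nets.landmark_of(s,q)[:1]:
        d=Rt@M[:3,:3]@np.array([(a["uv"][0]-s["cx"])/s["fx"],(a["uv"][1]-s["cy"])/s["fy"],1]);print("wrist",q,(c+d*(z-c[2])/d[2]).round(3))
    for a in nets.landmark_of(b,q)[:1]: print("side",q,onz(b,a["uv"],z).round(3))
# planned finger centre path -> rows in tool axes
H=np.array([.630,.079]);yaw=.04;ps=np.radians(-21.25);tx=np.array([np.cos(ps),np.sin(ps)]);ty=np.array([np.sin(ps),-np.cos(ps)])
prev=p[:2]
for th,e in [(1.12,.035)]+[(t,.021) for t in np.arange(1.0,-.01,-.125)]:
    a=yaw-th;u=np.array([np.sin(a),-np.cos(a)]);n=np.array([-np.cos(a),-np.sin(a)])
    C=H+.165*u+(.014+e)*n;d=C-prev;prev=C;print(round(th,3),C.round(3),"rows",(np.array([d@tx,d@ty])/.2).round(3))
E
```

```text
clock: 11.15
tool_pos: [0.452, -0.0551, 0.4417]
orientation: [-180.0, -0.0, -21.3]
force: [1.0, 0.9, -0.3]
opening: 0.0008
gripper_force: 0.0
clock: 11.73
tool_pos: [0.4489, 0.0694, 0.4415]
orientation: [180.0, 0.0, -21.2]
force: [0.3, -1.0, 0.6]
opening: 0.0001
gripper_force: 0.0
[0.44887145 0.06940443 0.44150448] 0.00011620537336016611
side cupboard [ 0.709 -0.028  0.   ]
wrist door_hinge [0.631 0.078 0.   ]
side door_hinge [0.64  0.076 0.   ]
side door_push [0.479 0.015 0.17 ]
1.12 [0.461 0.044] rows [0.104 0.094]
1.0 [0.475 0.013] rows [0.119 0.122]
0.875 [ 0.484 -0.006] rows [0.078 0.071]
0.75 [ 0.496 -0.023] rows [0.086 0.06 ]
0.625 [ 0.51  -0.039] rows [0.093 0.049]
0.5 [ 0.525 -0.053] rows [0.099 0.037]
0.375 [ 0.543 -0.065] rows [0.102 0.025]
0.25 [ 0.561 -0.075] rows [0.105 0.012]
0.125 [ 0.581 -0.082] rows [ 0.105 -0.002]
0.0 [ 0.602 -0.087] rows [ 0.104 -0.015]
```

View pics/d.png

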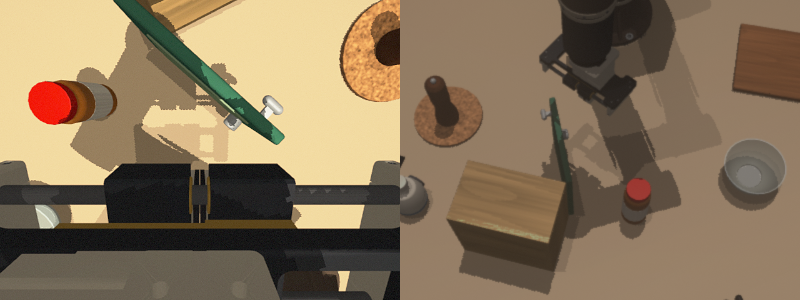

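The wrist view shows the door's outer face up and to the right of the closed fingers, with free space under the hand. I'll go down, then push along the arc at about 0.5 rad/s.

```bash
python3 -m creep '[[[0,0,0.066,0,0],[0,0,0.066,0,0],[0,0,0.066,0,0],[0,0,0.066,0,0],[0,0,0.066,0,0],[0,0,0.066,0,0],[0,0,0.066,0,0],[0,0,0.066,0,0]]]'
python3 -m creep '[[[0.035,0.031,0,0,0],[0.035,0.031,0,0,0],[0.034,0.032,0,0,0],[0.03,0.03,0,0,0],[0.03,0.03,0,0,0],[0.03,0.03,0,0,0],[0.029,0.032,0,0,0],[0,0,0,0,0]]]'
```

```text
clock: 12.8
tool_pos: [0.449, 0.0691, 0.3355]
orientation: [-180.0, -0.0, -21.3]
force: [0.8, 0.0, 0.2]
opening: 0.0003
gripper_force: 0.0
clock: 13.47
tool_pos: [0.4754, 0.0116, 0.3362]
orientation: [180.0, -0.0, -21.3]
force: [0.5, 0.5, 0.2]
opening: 0.0004
gripper_force: 0.0
```

```bash
python3 -m creep '[[[0.026,0.024,0,0,0],[0.026,0.024,0,0,0],[0.026,0.023,0,0,0],[0.029,0.02,0,0,0],[0.029,0.02,0,0,0],[0.028,0.02,0,0,0],[0,0,0,0,0],[0,0,0,0,0]]]'
python3 - <<'E'
from h import *
b=snapshot("side");cv2.imwrite("pics/e.png",b["frame"][60:360,140:540][:,:,::-1])
E
```

```text
clock: 14.13
tool_pos: [0.4961, -0.0238, 0.3359]
orientation: [180.0, 0.0, -21.3]
force: [-0.5, -0.1, -1.1]
opening: 0.0003
gripper_force: 0.0
```

View pics/e.png

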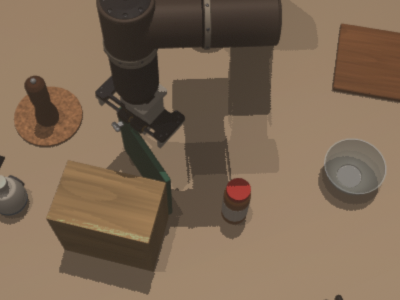

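The door is following the finger: its free edge is now near (120, 130), and it has closed noticeably. I'll keep pushing along the arc.

```bash
python3 -m creep '[[[0.031,0.017,0,0,0],[0.031,0.016,0,0,0],[0.031,0.016,0,0,0],[0.033,0.013,0,0,0],[0.033,0.012,0,0,0],[0.033,0.012,0,0,0],[0,0,0,0,0]]]'
python3 -m creep '[[[0.034,0.009,0,0,0],[0.034,0.008,0,0,0],[0.034,0.008,0,0,0],[0.035,0.004,0,0,0],[0.035,0.004,0,0,0],[0.035,0.004,0,0,0],[0,0,0,0,0]]]'
python3 -m creep '[[[0.026,0,0,0,0],[0.026,0,0,0,0],[0.026,0,0,0,0],[0.026,0,0,0,0],[0,0,0,0,0],[0,0,0,0,0]]]'
```

```text
clock: 14.77
tool_pos: [0.5266, -0.0541, 0.3359]
orientation: [180.0, -0.0, -21.3]
force: [0.3, 1.1, 1.1]
opening: 0.0004
gripper_force: 0.0
clock: 15.35
tool_pos: [0.5627, -0.0758, 0.3359]
orientation: [180.0, -0.0, -21.3]
force: [1.2, 0.0, 0.4]
opening: 0.0005
gripper_force: 0.0
clock: 15.85
tool_pos: [0.5811, -0.0829, 0.3359]
orientation: [180.0, 0.0, -21.3]
force: [-0.2, -0.6, -0.3]
opening: 0.0005
gripper_force: 0.0
```

```bash
python3 -m creep '[[[0.018,-0.003,0,0,0],[0.018,-0.003,0,0,0],[0.018,-0.003,0,0,0],[0.018,-0.003,0,0,0],[0,0,0,0,0]]]'
python3 -m creep '[[[0.018,-0.003,0,0,0],[0.018,-0.003,0,0,0],[0,0,0,0,0],[0,0,0,0,0]]]'
```

```text
clock: 16.27
tool_pos: [0.5953, -0.0858, 0.3358]
orientation: [180.0, 0.1, -21.2]
force: [-2.2, -0.0, 1.7]
opening: 0.0003
gripper_force: 1.1
clock: 16.6
tool_pos: [0.6017, -0.087, 0.3356]
orientation: [180.0, 0.1, -21.2]
force: [-3.6, 2.6, 0.8]
opening: 0.0005
gripper_force: 2.2
```

```bash
python3 -m creep '[[[0.012,-0.004,0,0,0],[0,0,0,0,0],[0,0,0,0,0]]]'; python3 -m creep '[[[0.012,-0.004,0,0,0],[0,0,0,0,0],[0,0,0,0,0]]]'; python3 -m creep '[[[0.012,-0.004,0,0,0],[0,0,0,0,0],[0,0,0,0,0]]]'
```

```text
clock: 16.85
tool_pos: [0.6046, -0.0873, 0.3358]
orientation: [180.0, 0.0, -21.2]
force: [-2.3, 1.1, 0.4]
opening: 0.0002
gripper_force: 1.3
clock: 17.1
tool_pos: [0.6073, -0.0876, 0.3359]
orientation: [180.0, 0.0, -21.3]
force: [-2.1, 2.2, -0.3]
opening: 0.0006
gripper_force: 1.6
clock: 17.35
tool_pos: [0.6083, -0.0877, 0.3357]
orientation: [179.9, 0.2, -21.3]
force: [-11.4, 3.4, 4.4]
opening: 0.0005
gripper_force: 5.7
```

```bash
python3 -m creep '[[[0.012,-0.004,0,0,0],[0,0,0,0,0],[0,0,0,0,0]]]'; python3 -m creep '[[[0.01,-0.004,0,0,0],[0,0,0,0,0],[0,0,0,0,0]]]'
python3 - <<'E'
from h import *
b=snapshot("side");t=snapshot("top");cv2.imwrite("pics/f.png",cv2.resize(np.hstack([b["frame"][180:340,180:340],t["frame"][130:290,290:450]])[:,:,::-1],(800,400)))
E
```

```text
clock: 17.6
tool_pos: [0.6092, -0.0877, 0.3356]
orientation: [179.8, 0.5, -21.3]
force: [-19.7, 5.7, 10.9]
opening: 0.0004
gripper_force: 10.3
clock: 17.85
tool_pos: [0.6099, -0.0878, 0.3355]
orientation: [179.8, 0.6, -21.3]
force: [-29.0, 7.8, 15.5]
opening: 0.0006
gripper_force: 14.3
```

View pics/f.png

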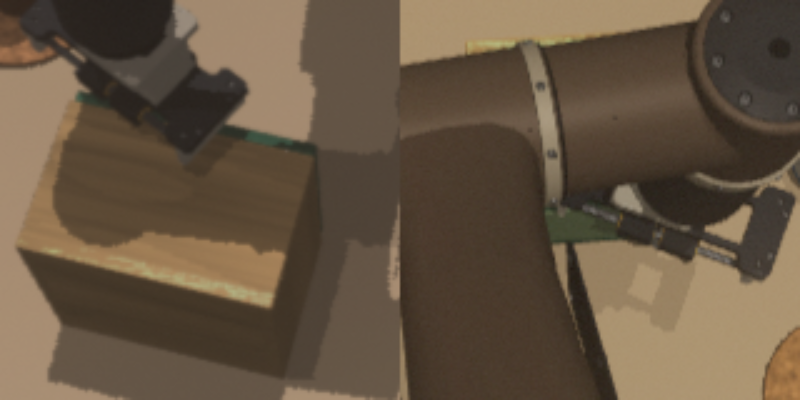

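The door lies flush along the cupboard's front, and the force now rises like a hard stop. I'll back off slowly and check it.

```bash
python3 -m creep '[[[-0.015,0.005,0,0,0],[-0.02,0.008,0,0,0],[-0.04,0.016,0,0,0],[-0.08,0.03,0,0,0],[-0.1,0.04,0,0,0],[-0.1,0.04,0,0,0],[-0.1,0.04,0,0,0],[0,0,0,0,0]]]'
python3 -m creep '[[[0,0,-0.1,0,0],[0,-0.1,-0.1,0,0],[0,-0.15,-0.1,0,0],[0,-0.15,-0.1,0,0],[0,-0.15,-0.1,0,0],[0,-0.15,0,0,0],[0,-0.15,0,0,0],[0,-0.15,0,0,0]]]'
python3 -m creep '[[[0,-0.15,0,0,0],[0,-0.15,0,0,0],[0,-0.15,0,0,0],[0,0,0,0,0],[0,0,0,0,0],[0,0,0,0,0]]]'
python3 - <<'E'
from h import *
b=snapshot("side");t=snapshot("top");cv2.imwrite("pics/g.png",cv2.resize(np.hstack([b["frame"][140:340,140:340],t["frame"][130:330,300:500]])[:,:,::-1],(800,400)))
o=telemetry.get_obs();print(o["force"])
for n,s in(("side",b),("top",t)):
  for q,z in(("pepper_mill",.01),("jar",0),("salt_pig",0),("glass_bowl",0),("door_push",.17),("door_hinge",0),("cupboard",0)):
    for a in nets.landmark_of(s,q)[:1]: print(n,q,onz(s,a["uv"],z).round(3))
E
```

```text
clock: 18.62
tool_pos: [0.5138, -0.0885, 0.3366]
orientation: [-179.9, -0.0, -21.3]
force: [-0.4, 0.3, -0.3]
opening: 0.0001
gripper_force: 0.0
clock: 19.28
tool_pos: [0.5901, 0.0998, 0.4372]
orientation: [-179.9, -0.1, -21.2]
force: [0.9, -0.4, -0.2]
opening: 0.0006
gripper_force: 0.0
clock: 19.78
tool_pos: [0.6221, 0.1823, 0.4359]
orientation: [-180.0, -0.0, -21.2]
force: [-0.3, -1.0, 0.1]
opening: 0.0002
gripper_force: 0.0
[-0.41742402 -0.99854683  0.06816761]
side jar [0.575 0.226 0.   ]
side salt_pig [ 0.71  -0.306  0.   ]
side glass_bowl [0.391 0.48  0.   ]
side door_push [ 0.621 -0.082  0.17 ]
side cupboard [ 0.706 -0.311  0.   ]
top pepper_mill [ 0.453 -0.305  0.01 ]
top jar [0.557 0.222 0.   ]
top salt_pig [ 0.706 -0.298  0.   ]
top door_push [ 0.617 -0.091  0.17 ]
top door_hinge [0.625 0.077 0.   ]
```

View pics/g.png

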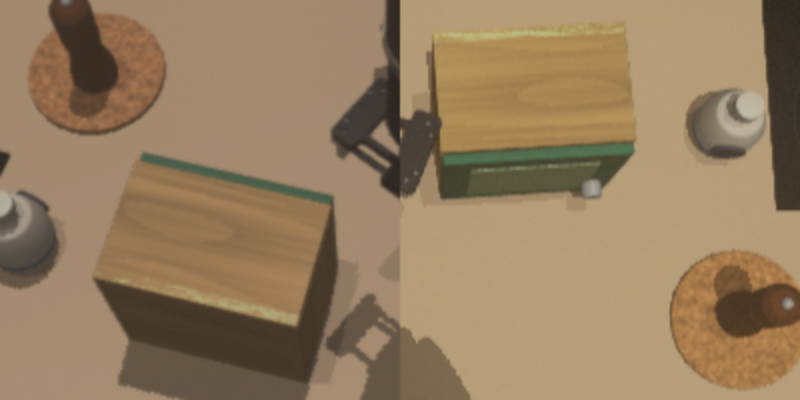

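The door stays flush after release, from (140, 158) to (333, 200) in the side view. The mill stands upright on the trivet, and the other things haven't moved. I'll hand in.

```bash
python3 -c "
from plant import workorder;print(workorder.close_job())"
```

```text
the job is handed in; nothing more can be done
None
```

The job is handed in but returned no verdict: the pepper mill was the thing in the way and now stands upright on the trivet, the door was pushed slowly shut and stayed flush when released, and the camera checks showed no sign that the pig, jar or bowl had moved.

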